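# Tension the scroll saw blade and set its hold-down foot

### The job

The blade of the scroll saw is threaded through the plywood panel, ready for the inside cut: push the red-knobbed tension lever on top of the arm from slack, past the half-tension click, all the way to its full-tension stop, and press the black cap of the hold-down rod at the nose of the arm down until the foot rests on the panel. Only push gently with the fingertips: grip and lift nothing, leave the panel and everything else on the bench where it lies, and come away clear.

Things in the scene. Friction and masses are not known exactly. Their poses are not given: they have to be found in the camera images.
- saw: green bench scroll saw, fixed. Origin: on the bench below the blade; x runs from the nose along the upper arm to the rear column, z up, y to the left seen from the nose. Upper arm 46 mm wide, top 235 mm above the bench, x = -30 to 380 mm; rear column to x = 450, 245 mm high. Saw table 280 x 230 mm, top 130 mm above the bench. Motor low on the +y side
- tension_lever (a joint): blade tension lever on a vertical pivot on top of the arm, rad, growing clockwise from above. 0 = slack (points to the saw's left, 100 degrees from its +x); about 0.65 to 1.05 = half-tension click; 1.745 = full-tension end stop (over the arm, along the saw's +x). Springs back to 0 below 0.3, back to the click below 1.42, on to the stop above; takes up to about 9 N at the knob
- lever_knob (a point): centre of the top of the lever's red upright knob, 75 mm from the pivot axis. The knob is round, up to 22 mm across, and stands 32 mm above the flat steel lever bar (14 mm wide, 6 mm thick); its top is 284 mm above the bench. Free air all round it
- lever_pivot (a point): point on the lever's vertical pivot axis, 255 mm above the bench, at x = 70, y = 0 mm in the saw's frame
- holddown (a joint): travel of the hold-down rod, m, growing downwards, 0 = fully up, end 0.032. It starts at 0 to 0.008; about 5 N of friction holds it wherever it is left. The foot meets the panel at 0.022; beyond that its spring yields (1.5 N per mm, up to 8 mm).
- rod_cap (a point): centre of the flat top of the round black cap (24 mm across, 12 mm high) on the vertical hold-down rod, at x = -55, y = 0 mm in the saw's frame, in front of the arm's nose; 277 to 285 mm above the bench at the start, about 263 mm when the foot just touches the panel
- foot_pad (a point): middle of the underside of the steel fork foot at the lower end of the hold-down rod, beside the blade under the arm's nose
- panel: loose plywood house front, 120 x 200 x 6 mm, lying on the saw table with two window openings cut and the middle one pencilled. Origin: underside, at the 10 mm hole in its middle through which the blade passes; z up, so the panel's top is at z = 6 mm
- cutout: loose plywood offcut 42 x 28 x 6 mm on the saw table, origin under its centre
- blade_tin: loose steel tin, 54 mm across, 42 mm high, on the bench by the saw, origin under its centre
- goblet: loose pewter goblet, 46 mm across, 80 mm high, standing beside the saw, origin under its centre
- shears: loose mitre shears with orange handles, about 210 x 66 x 18 mm, lying on the bench, origin underside near their pivot
- gouge: loose wooden-handled gouge, 190 x 30 x 30 mm, lying on the bench, origin under its ferrule
- glue: loose white glue bottle with orange cap, 58 mm across, 150 mm high, standing on the bench, origin under its centre
Mind the look-alikes: they are no part of the job. What is meant by the panel is not turquoise, and is the larger of those in its own colour.

How it is judged (in metres and radians):
At the end, for the whole second after the job is handed in: The tension lever stands at its full-tension stop (within 0.085 rad), the underside of the hold-down foot rests on the panel (gap under 2 mm), and the panel lies still within 10 mm of where it was (value of joint tension_lever above 1.66 rad and velocity of joint tension_lever below 0.05 rad/s and z of foot_pad in the frame of panel between 0.003 and 0.008 m and distance of panel from where it was at the start of the episode below 0.01 m and linear speed of panel below 0.02 m/s); the robot touches nothing.
It fails at once if the lever or the rod is gripped or forced: the fingers bear on the saw with more than 40 N (contact force between the fingers and saw above 40 N).
It fails at once if the panel is lifted or pushed aside (10 mm) (distance of panel from where it was at the start of the episode above 0.01 m or z of panel in the frame of saw above 0.138 m).
It fails at once if something else on the bench is lifted, carried or shifted (25 mm) or knocked over (distance of any of cutout, blade_tin, goblet, shears, gouge, glue from where it was at the start of the episode above 0.025 m or angle between any of goblet, glue's own z axis and vertical above 0.6 rad).
It also fails if it takes over 51 s, if anything falls off the work surface, if the arm or the gripper's body presses on something with over 40 N, if the wrist force passes 120 N, or if a joint passes its speed limit or range.

### The arm

A 6-joint arm with a two-finger parallel gripper is mounted at the origin on the work surface. World frame = base frame: x ahead of the robot, y to its left, z up, the work surface at z = 0. Lengths are in m, angles in degrees, forces in N, time in s.
With the tool pointing down it reaches from about 0.4 to 0.825 m from the base axis. Payload 7 kg.
Tool frame: the origin (TCP) lies midway between the tips of the shut fingers; the grasp point (between the pads) lies 19 mm behind it; z points along the fingers, y is the direction in which the jaws open and shut (so a half turn about z gives the same grasp; the last joint's range is limited). The gripper opens to 88 mm and grips with 3 to 60 N. Pads are 19 mm wide; open, the fingers measure 130 mm over their backs; the gripper's body (78 mm by 193 mm) begins 47 mm behind the grasp point.
Start: joints at [-53.05, 20.546, 0.682, 0, -70.136, -16.507], TCP at [0.236, -0.632, 0.227] pointing down, gripper open.
Joint ranges: [-176.03, 176.03], [-82.01, 121.73], [-58.28, 71.71], [-173.87, 95.51], [-174.79, -0.11], [-173.66, 173.66]. Speed limits (degrees/s): [136.94, 136.94, 172.46, 180, 180, 180].

### API

Orientations are given as [roll, pitch, yaw] about the fixed x, y, z axes, in that order (R = Rz(yaw) Ry(pitch) Rx(roll)).
In Python, from plant import r gives the robot as it stands. The module is installed in compiled form; this text tells all that it offers.
- The arm moves only by the tool send_rows, never from a script. Its argument "motion" is a list of rows, each an object with "travel": the shift along the tool's x, y, z in m, a list of three; "spin": the turn about the tool's z in degrees. In form: [{"travel": [tx, ty, tz], "spin": spin}, ...]. A call has 1 to 5 rows; each row shifts and turns the pose as measured when the row begins, along the tool's axes as they then stand; what a row does not reach is not made up. A row lasts 1/12 s, in which the tool goes at most 41.7 mm and 7.16 degrees, less where a joint would pass 70% of its speed; a pose out of reach is approached as far as the arm can. A call is refused whole if a number of a shift passes 0.0417 or a number of a turn 7.16, either way. A call with a gripper value outside its range is refused whole. "gripper" is the gripper command: -1 is shut, 1 is fully open, values between are in proportion, set as the call begins (left out, the last holds). The fingers move at their own pace and stop on an object; "squeeze" is the grip in N (left out, the last holds). Time passes only in rows, so rows that do not move let the fingers close. It gives the time, the measured TCP pose, the force and the opening at its end, in the units of the state.
- r.get_state(): the state, without advancing time (a new reading comes with each control period).
- r.capture(name): name is "scene" or "top"; returns (picture, depth): 480x640x3 uint8, blue, green, red; 480x640 float32, m along the optical axis (not along the pixel's ray), 0 where there is no reading.
- r.get_calibration(name): a dict with "fov_y" (degrees; the focal length in pixels is half the picture's height over the tangent of half this angle, whatever the lens; pixels are square), "cx", "cy" (the principal point, pixels), "k1" (the pictures are not rectified: a ray, as slopes to the right and down, at radius r is drawn at 1 + k1 r^2 times it, then the intrinsics apply), "origin" and "orientation" of the camera in the world. Camera axes: x right, y down, z forward; pixel columns grow to the right and rows downward; lengths in m; the calibration is good to about 2 mm. A picture is of the moment at which its call begins. get_calibration takes no time and is no camera call.
- r.close_job(): hands the job in, once; it reports no verdict.
Trained networks look in the newest picture that a camera, given by its name, has taken for a name from the list of things; names that differ only in an ending like _2 or _b are one class to them, and where a whole thing is asked for, a point or a joint stands for the part that bears it (a point fixed in the world has none). Each returns a list of dicts, best first, with "conf" (0 to 1); they miss things now and then, are a little off and sometimes report something else, mostly with a low value. They report only what shows in the picture. A call takes as long as a camera call. They do not tell look-alikes from the thing itself.
- r.boxes_of(camera, target): "at" ([x, y, z] in m, in the coordinates of the camera as it stood for that picture, good to about 4 mm: the middle of the surface that is visible of it).
- r.pinpoint(camera, target): "at" ([x, y, z] in m, in the coordinates of the camera as it stood for that picture, good to about 4 mm: a listed point, or the origin of a listed thing).
The state is a dict: "time_s": time; "joints": joint angles; "qd": joint speeds; "joint_torque": joint torques, N m; "tcp_pos": TCP position; "eef_rot": TCP orientation; "contact_force": force on the tool from outside, world axes, zero at the start; "moment": the same for the moment, N m; "gripper_width": finger opening in m.
Only numpy, scipy, OpenCV 4.12 (cv2) and the standard library are available. Lean on these libraries where they do the work, as an engineer would, in place of code of your own. Each camera call takes 0.05 s, during which the arm holds its last target. There are 200 camera calls.

## Working session

There is one attempt and no reset: what is moved stays moved. The work goes in short steps, Python scripts to look and compute and a tool call to move; the robot and the scene stay as the last step left them, time stands still between calls to the robot, and variables do not carry over. Pictures are saved under pics/ and viewed, about 8 in all and at most 12, crops included, and the job is handed in when it is done.

Besides the shell and the picture viewer there is one more tool, called after "Call:" as name(argument=value, ...) on one line, values as JSON. send_rows: Moves the arm, as the interface text tells. Its arguments: {"type":"object","properties":{"motion":{"type":"array"},"gripper":{"type":"number"},"squeeze":{"type":"number"}},"required":["motion"]}

```bash
mkdir -p pics; cat > h.py <<'E'
import numpy as np, cv2
from scipy.spatial.transform import Rotation as R
from plant import r
def cam(n):
    c=r.get_calibration(n); o=c["orientation"]
    return c,np.array(c["origin"]),R.from_euler('xyz',o,degrees=True).as_matrix()
def w(n,p):
    c,o,M=cam(n); return o+M@np.array(p)
def pix(n,u,v,d):
    c,o,M=cam(n); f=240/np.tan(np.radians(c["fov_y"]/2))
    x,y=(u-c["cx"])/f,(v-c["cy"])/f; a,b=x,y
    for _ in range(20):
        s=1+c["k1"]*(a*a+b*b); a,b=x/s,y/s
    return o+M@np.array([a*d,b*d,d])
E
python3 - <<'E'
from h import *
print(r.get_state()); 
for n in("scene","top"):
    print(n,r.get_calibration(n))
    p,d=r.capture(n); cv2.imwrite(f"pics/{n}1.png",p); np.save(f"pics/{n}1.npy",d)
    for t in("lever_knob","lever_pivot","rod_cap","foot_pad","panel","saw"):
        print(t,[(round(q["conf"],2),w(n,q["at"]).round(3)) for q in r.pinpoint(n,t)[:3]])
E
```

```text
{'time_s': 0.0, 'joints': array([-5.30492002e+01,  2.05905299e+01,  6.32642716e-01, -1.85481499e-02,
       -7.01366977e+01, -1.65075937e+01]), 'qd': array([ 0.02058065,  0.08932835,  0.04387403, -0.02806572, -0.0724204 ,
        0.01302957]), 'joint_torque': array([ 1.41250261e-03, -5.82724857e+01,  2.93059909e+01,  6.99716270e+00,
        6.90697329e-03, -1.72044456e-04]), 'tcp_pos': array([ 0.23555726, -0.63202897,  0.22562927]), 'eef_rot': array([ 1.79904359e+02, -1.01602247e-02, -1.59563102e+02]), 'contact_force': array([0.31498122, 0.1290455 , 0.20006727]), 'moment': array([-0.03695583,  0.04393447,  0.01435354]), 'gripper_width': 0.08733659554750692}
scene {'fov_y': 50.24436440258439, 'cx': 313.94113630189685, 'cy': 241.77970765815098, 'k1': -0.08712571464987888, 'origin': array([ 1.30361725, -0.35200962,  0.90185322]), 'orientation': array([-129.01875314,    0.39334132,   70.67541905])}
lever_knob [(0.6, array([0.484, 0.118, 0.283])), (0.31, array([ 0.458, -0.017,  0.284]))]
lever_pivot [(0.8, array([0.546, 0.075, 0.254]))]
rod_cap [(0.74, array([ 0.459, -0.018,  0.282])), (0.45, array([0.268, 0.287, 0.002]))]
foot_pad [(0.47, array([0.498, 0.021, 0.158]))]
panel [(0.95, array([ 0.424, -0.233,  0.003])), (0.81, array([ 0.221, -0.266, -0.   ])), (0.77, array([0.497, 0.024, 0.127]))]
saw [(0.61, array([ 0.497,  0.026, -0.003])), (0.55, array([0.484, 0.118, 0.281]))]
top {'fov_y': 43.69787979831623, 'cx': 310.0558097293371, 'cy': 241.08343285682477, 'k1': -0.042151677589127114, 'origin': array([ 0.34092921, -0.05936219,  1.60609145]), 'orientation': array([-175.28046785,   -0.78745762,  -91.73602976])}
lever_knob [(0.88, array([0.478, 0.115, 0.28 ]))]
lever_pivot [(0.58, array([0.543, 0.074, 0.257]))]
rod_cap []
foot_pad []
panel [(0.86, array([ 0.215, -0.268, -0.   ])), (0.84, array([ 0.419, -0.233,  0.   ])), (0.83, array([0.501, 0.025, 0.131]))]
saw [(0.98, array([0.498, 0.025, 0.001]))]
```

View pics/scene1.png

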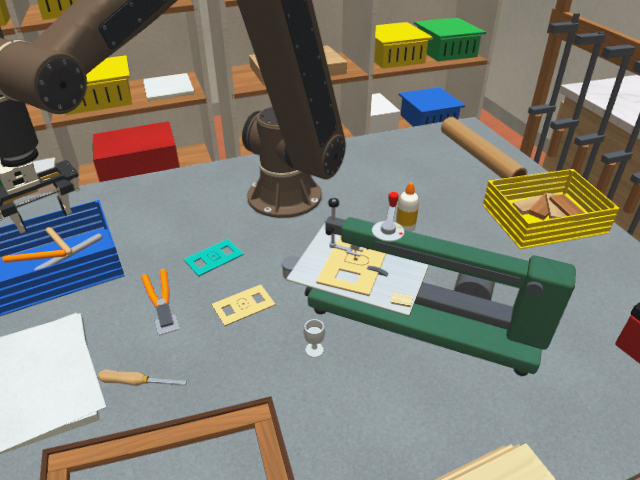

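View pics/top1.png

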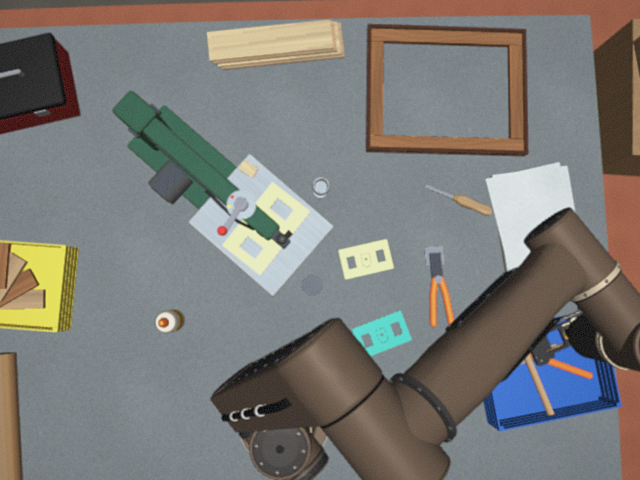

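Scene view: knob at px (393,197), cap at (334,202), panel on the saw table at (352,268). The turquoise panel and the smaller pale one lie on the bench. Top view: knob (222,230), pivot (238,203), cap (282,240). The network points agree with this: saw yaw is about 47°, knob radius 76 mm, heights as stated. I'll raise the arm, shut the gripper and turn.

Call:
send_rows(motion=[{"travel": [0,0,-0.03],"spin": -7.1},{"travel": [0,0,-0.03],"spin": -7.1},{"travel": [0,0,-0.03],"spin": -7.1},{"travel": [0,0,-0.03],"spin": -7.1},{"travel": [0,0,-0.02],"spin": -7.1}], gripper=-1, squeeze=5)

```text
time_s: 1.12
tcp_pos: [0.2344, -0.6299, 0.3647]
eef_rot: [179.3, 0.4, -123.7]
contact_force: [0.7, 0.2, 0.7]
gripper_width: 0.0603
```

```bash
cat >> h.py <<'E'
piv=np.array([.5445,.0745]); yaw0=47.
def goto(x,y,z,yaw=None):
    s=r.get_state(); M=R.from_euler('xyz',s["eef_rot"],degrees=True).as_matrix()
    print("tool delta mm",(M.T@(np.array([x,y,z])-s["tcp_pos"])*1e3).round(1),"pos",s["tcp_pos"].round(4),"rot",np.round(s["eef_rot"],1),"F",s["contact_force"].round(1),"t",s["time_s"], "w",round(s["gripper_width"],3),"spin",None if yaw is None else (s["eef_rot"][2]-yaw+180)%360-180)
E
python3 -c "
from h import *
goto(.460,.082,.36,-123)"
```

```text
tool delta mm [-717.5  206.9   11.5] pos [ 0.2344 -0.6299  0.3647] rot [ 179.3    0.4 -123.7] F [0.7 0.2 0.7] t 1.1167 w 0.06 spin -0.6803976643163594
```

Call:
send_rows(motion=[{"travel": [-0.036,0.0105,0],"spin": 0},{"travel": [-0.036,0.0105,0],"spin": 0},{"travel": [-0.036,0.0105,0],"spin": 0},{"travel": [-0.036,0.0105,0],"spin": 0},{"travel": [-0.036,0.0105,0],"spin": 0}])

```text
time_s: 1.53
tcp_pos: [0.2892, -0.4523, 0.3689]
eef_rot: [179.6, 0.1, -123.5]
contact_force: [1.5, 0.2, 0.4]
gripper_width: 0.0265
```

Call:
send_rows(motion=[{"travel": [-0.036,0.0105,0],"spin": 0},{"travel": [-0.036,0.0105,0],"spin": 0},{"travel": [-0.036,0.0105,0],"spin": 0},{"travel": [-0.036,0.0105,0],"spin": 0},{"travel": [-0.036,0.0105,0],"spin": 0}])

```text
time_s: 1.95
tcp_pos: [0.3444, -0.2649, 0.3704]
eef_rot: [179.8, 0.2, -123.6]
contact_force: [2.5, 0.0, 0.1]
gripper_width: 0.0007
```

Call:
send_rows(motion=[{"travel": [-0.036,0.0105,0],"spin": 0},{"travel": [-0.036,0.0105,0],"spin": 0},{"travel": [-0.036,0.0105,0],"spin": 0},{"travel": [-0.036,0.0105,0],"spin": 0},{"travel": [-0.036,0.0105,0],"spin": 0}])

```text
time_s: 2.37
tcp_pos: [0.3993, -0.0772, 0.3737]
eef_rot: [-179.8, 0.5, -123.6]
contact_force: [1.6, -0.7, -0.4]
gripper_width: 0.0008
```

```bash
python3 -c "
from h import *
goto(.460,.082,.34,-123)"
```

```text
tool delta mm [-165.9   37.7   35. ] pos [ 0.3993 -0.0772  0.3737] rot [-179.8    0.5 -123.6] F [ 1.6 -0.7 -0.4] t 2.3667 w 0.001 spin -0.6280381150802441
```

Call:
send_rows(motion=[{"travel": [-0.035,0.008,0.005],"spin": 0},{"travel": [-0.035,0.008,0.005],"spin": 0},{"travel": [-0.035,0.008,0.008],"spin": 0},{"travel": [-0.035,0.008,0.008],"spin": 0},{"travel": [-0.025,0.006,0.008],"spin": 0}])

```text
time_s: 2.78
tcp_pos: [0.4602, 0.0925, 0.3452]
eef_rot: [-179.5, 1.0, -123.4]
contact_force: [-0.6, -1.1, -0.2]
gripper_width: 0.0005
```

```bash
python3 - <<'E'
from h import *
p,d=r.capture("scene")
for t in("lever_knob","rod_cap","lever_pivot"):
    print(t,[(round(q["conf"],2),w("scene",q["at"]).round(3)) for q in r.pinpoint("scene",t)[:3]])
cv2.imwrite("pics/s2.png",cv2.resize(p[120:320,260:520],None,fx=3,fy=3))
goto(.460,.082,.264,-123)
E
```

```text
lever_knob [(0.77, array([0.484, 0.118, 0.285]))]
rod_cap []
lever_pivot [(0.6, array([0.546, 0.073, 0.253]))]
tool delta mm [ 8.  -4.2 80.8] pos [0.4596 0.0903 0.3449] rot [-179.5    0.9 -123.4] F [-0.3 -1.   0.2] t 2.9833 w 0.0 spin -0.3701244997334925
```

View pics/s2.png

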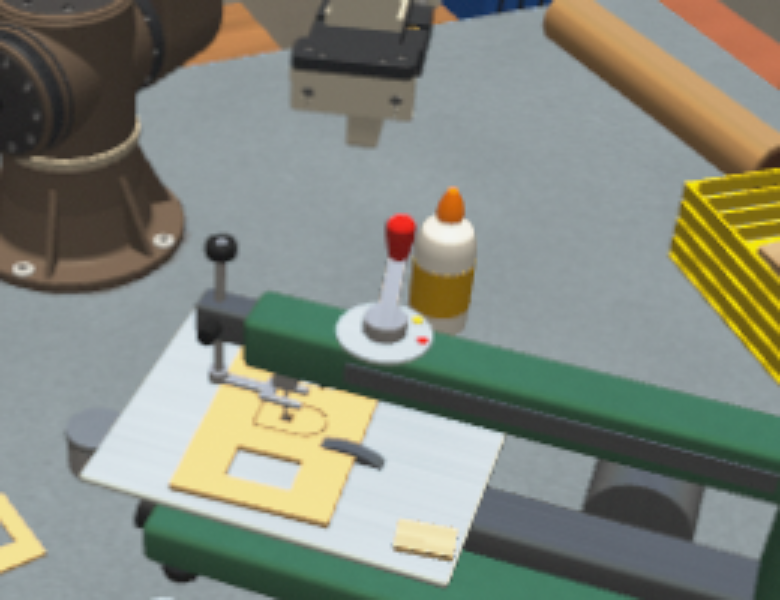

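The fingertip is at crop px (364,145), above and in front of the knob at (400,235), with free air around it. Descending.

Call:
send_rows(motion=[{"travel": [0.003,-0.001,0.02],"spin": 0},{"travel": [0.003,-0.001,0.02],"spin": 0},{"travel": [0.002,-0.001,0.02],"spin": 0},{"travel": [0,-0.001,0.015],"spin": 0},{"travel": [0,0,0.004],"spin": 0}])

```text
time_s: 3.4
tcp_pos: [0.4607, 0.0784, 0.2681]
eef_rot: [-179.2, 1.4, -123.5]
contact_force: [-0.5, -0.0, -0.9]
gripper_width: 0.0002
```

```bash
python3 -c "
from h import *
goto(.4715,.099,.264,-123)"
```

```text
tool delta mm [-23.1   2.4   4.6] pos [0.4607 0.0784 0.2681] rot [-179.2    1.4 -123.5] F [-0.5 -0.  -0.9] t 3.4 w 0.0 spin -0.5497037139795111
```

Call:
send_rows(motion=[{"travel": [-0.01,0.001,0.002],"spin": 0},{"travel": [-0.008,0.001,0.001],"spin": 0},{"travel": [-0.006,0,0],"spin": 0},{"travel": [-0.0065,0.0014,0],"spin": 5},{"travel": [-0.0065,0.0014,0],"spin": 5}])

```text
time_s: 3.82
tcp_pos: [0.4762, 0.1091, 0.2678]
eef_rot: [-179.5, 1.3, -134.0]
contact_force: [-2.8, -3.8, -2.6]
gripper_width: 0.0005
```

```bash
cat >> h.py <<'E'
def lev():
    s=r.get_state(); p=s["tcp_pos"][:2]-piv; yw=s["eef_rot"][2]
    th=np.radians(yw); x=np.array([np.cos(th),np.sin(th)]); y=np.array([np.sin(th),-np.cos(th)])
    print("pivot-frame x,y mm",(p@x*1e3).round(1),(p@y*1e3).round(1),"z",s["tcp_pos"][2].round(4),"lever if touching",((yaw0+100)-(yw-90+0) )%360, "F",s["contact_force"].round(1),"Ftool",(s["contact_force"][:2]@x).round(1),(s["contact_force"][:2]@y).round(1))
E
python3 -c "
from h import *
lev()"
```

```text
pivot-frame x,y mm 22.5 73.1 z 0.2678 lever if touching 10.988653899820179 F [-2.8 -3.8 -2.6] Ftool 4.7 -0.6
```

Call:
send_rows(motion=[{"travel": [-0.007,0.0017,0],"spin": 5},{"travel": [-0.007,0.0017,0],"spin": 5},{"travel": [-0.007,0.0017,0],"spin": 5},{"travel": [-0.007,0.0017,0],"spin": 5},{"travel": [-0.007,0.0017,0],"spin": 5}])

```text
time_s: 4.23
tcp_pos: [0.5007, 0.1388, 0.2716]
eef_rot: [179.9, 1.3, -160.2]
contact_force: [-1.1, -1.2, -0.4]
gripper_width: 0.0003
```

```bash
python3 -c "
from h import *
lev()"
```

```text
pivot-frame x,y mm 19.4 75.3 z 0.2716 lever if touching 37.210250726396566 F [-1.1 -1.2 -0.4] Ftool 1.4 -0.7
```

Call:
send_rows(motion=[{"travel": [-0.0068,0.0016,0.002],"spin": 5},{"travel": [-0.0068,0.0016,0.002],"spin": 5},{"travel": [-0.0068,0.0016,0.001],"spin": 5},{"travel": [-0.0068,0.0016,0.001],"spin": 5},{"travel": [-0.0068,0.0016,0.001],"spin": 5}])

```text
time_s: 4.65
tcp_pos: [0.5351, 0.1545, 0.2697]
eef_rot: [179.5, 1.2, 173.6]
contact_force: [-5.1, -5.6, 2.8]
gripper_width: 0.0004
```

```bash
python3 -c "
from h import *
lev()"
```

```text
pivot-frame x,y mm 18.2 78.4 z 0.2697 lever if touching 63.40830373778027 F [-5.1 -5.6  2.8] Ftool 4.5 -6.2
```

Call:
send_rows(motion=[{"travel": [-0.0068,0.0006,0.001],"spin": 5},{"travel": [-0.0068,0.0006,0.001],"spin": 5},{"travel": [-0.0068,0.0006,0.001],"spin": 5}])

```text
time_s: 4.9
tcp_pos: [0.5548, 0.1537, 0.269]
eef_rot: [179.3, 0.8, 157.9]
contact_force: [-1.8, 1.1, 0.5]
gripper_width: 0.0005
```

```bash
python3 -c "
from h import *
lev()"
```

```text
pivot-frame x,y mm 20.3 77.3 z 0.269 lever if touching 79.125257900277 F [-1.8  1.1  0.5] Ftool 2.1 0.3
```

Call:
send_rows(motion=[{"travel": [-0.0068,0.0008,0.001],"spin": 5},{"travel": [-0.0068,0.0008,0.001],"spin": 5},{"travel": [-0.0055,0.0008,0.001],"spin": 4}])

```text
time_s: 5.15
tcp_pos: [0.5757, 0.1495, 0.2687]
eef_rot: [179.0, 0.7, 143.2]
contact_force: [0.3, -0.2, 0.7]
gripper_width: 0.0005
```

```bash
python3 - <<'E'
from h import *
lev()
p,d=r.capture("scene")
for t in("lever_knob","lever_pivot"):
    print(t,[(round(q["conf"],2),w("scene",q["at"]).round(3)) for q in r.pinpoint("scene",t)[:3]])
cv2.imwrite("pics/s3.png",cv2.resize(p[120:320,260:520],None,fx=3,fy=3))
E
```

```text
pivot-frame x,y mm 20.0 78.7 z 0.2687 lever if touching 93.8336249949877 F [ 0.3 -0.2  0.7] Ftool -0.4 0.1
lever_knob [(0.66, array([0.596, 0.134, 0.285]))]
lever_pivot [(0.56, array([0.543, 0.073, 0.254]))]
```

View pics/s3.png

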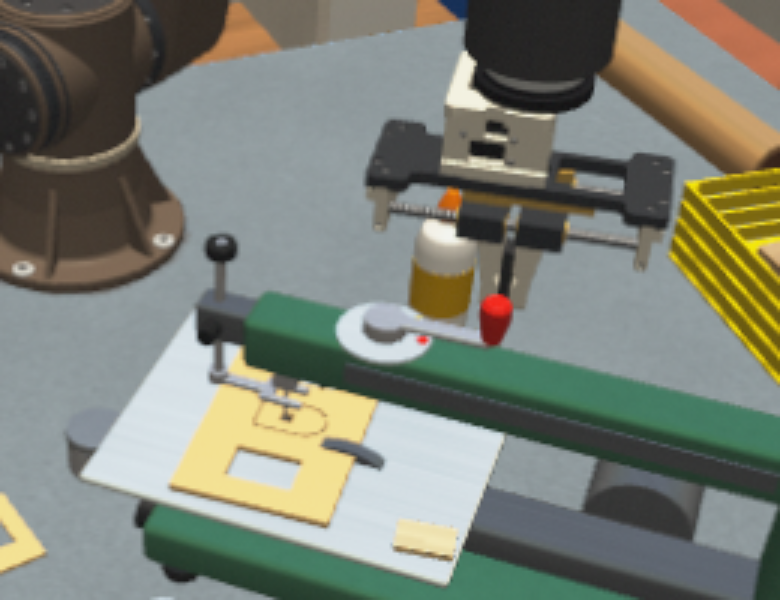

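The knob (crop px 495,310) is over the arm, and the bar points along it. I'll push gently a bit further to confirm the stop.

Call:
send_rows(motion=[{"travel": [-0.005,0.0,0.001],"spin": 4},{"travel": [-0.004,0.0,0.001],"spin": 2}])

```text
time_s: 5.47
tcp_pos: [0.5812, 0.1457, 0.2674]
eef_rot: [178.9, 0.4, 137.8]
contact_force: [-17.5, 15.0, 11.6]
gripper_width: 0.0006
```

```bash
python3 - <<'E'
from h import *
lev()
E
```

```text
pivot-frame x,y mm 20.8 77.4 z 0.2674 lever if touching 99.24757083775114 F [-17.5  15.   11.6] Ftool 23.1 -0.7
```

The force is 23 N at a lever angle of about 99°, so it is against the stop. Backing off and rising.

Call:
send_rows(motion=[{"travel": [0.01,0.0,0],"spin": 0},{"travel": [0.02,0.005,0],"spin": 0},{"travel": [0.02,0.005,-0.02],"spin": 0},{"travel": [0,0,-0.04],"spin": 0},{"travel": [0,0,-0.03],"spin": 0}])

```text
time_s: 5.88
tcp_pos: [0.5436, 0.1877, 0.3538]
eef_rot: [179.5, 0.2, 138.3]
contact_force: [1.1, 0.5, 1.2]
gripper_width: 0.0004
```

```bash
python3 - <<'E'
from h import *
p,d=r.capture("scene")
for t in("lever_knob","lever_pivot","rod_cap"):
    print(t,[(round(q["conf"],2),w("scene",q["at"]).round(3)) for q in r.pinpoint("scene",t)[:3]])
print("cap box",[(round(q["conf"],2),w("scene",q["at"]).round(3)) for q in r.boxes_of("scene","rod_cap")[:3]])
for v in range(198,206): print([tuple((pix("scene",u,v,d[v,u])*1e3).round().astype(int)) for u in range(330,339,2)])
cv2.imwrite("pics/s4.png",cv2.resize(p[170:300,310:450],None,fx=4,fy=4,interpolation=cv2.INTER_CUBIC))
goto(.459,-.0175,.33)
E
```

```text
lever_knob [(0.71, array([0.599, 0.131, 0.285]))]
lever_pivot [(0.58, array([0.545, 0.078, 0.253])), (0.24, array([ 0.356, -0.083, -0.004]))]
rod_cap [(0.51, array([ 0.458, -0.017,  0.284]))]
cap box [(0.57, array([ 0.464, -0.017,  0.176]))]
[(np.int64(451), np.int64(-21), np.int64(282)), (np.int64(450), np.int64(-16), np.int64(280)), (np.int64(455), np.int64(-13), np.int64(283)), (np.int64(454), np.int64(-8), np.int64(281)), (np.int64(74), np.int64(152), np.int64(2))]
[(np.int64(451), np.int64(-21), np.int64(279)), (np.int64(452), np.int64(-17), np.int64(279)), (np.int64(457), np.int64(-14), np.int64(282)), (np.int64(456), np.int64(-9), np.int64(280)), (np.int64(79), np.int64(150), np.int64(2))]
[(np.int64(459), np.int64(-24), np.int64(283)), (np.int64(462), np.int64(-20), np.int64(284)), (np.int64(463), np.int64(-16), np.int64(283)), (np.int64(465), np.int64(-13), np.int64(284)), (np.int64(462), np.int64(-7), np.int64(281))]
[(np.int64(460), np.int64(-24), np.int64(281)), (np.int64(461), np.int64(-20), np.int64(281)), (np.int64(463), np.int64(-16), np.int64(281)), (np.int64(468), n
[... 461 characters left out ...]
4(470), np.int64(-14), np.int64(280)), (np.int64(473), np.int64(-11), np.int64(281))]
[(np.int64(466), np.int64(-27), np.int64(278)), (np.int64(469), np.int64(-23), np.int64(279)), (np.int64(473), np.int64(-20), np.int64(280)), (np.int64(469), np.int64(-14), np.int64(277)), (np.int64(466), np.int64(-8), np.int64(274))]
[(np.int64(466), np.int64(-27), np.int64(275)), (np.int64(469), np.int64(-23), np.int64(276)), (np.int64(468), np.int64(-18), np.int64(274)), (np.int64(468), np.int64(-14), np.int64(274)), (np.int64(113), np.int64(137), np.int64(4))]
tool delta mm [ -73.2 -209.5   19.6] pos [0.5439 0.1874 0.3513] rot [1.795e+02 1.000e-01 1.382e+02] F [-0.6 -0.4 -0.3] t 6.1333 w 0.001 spin None
```

View pics/s4.png

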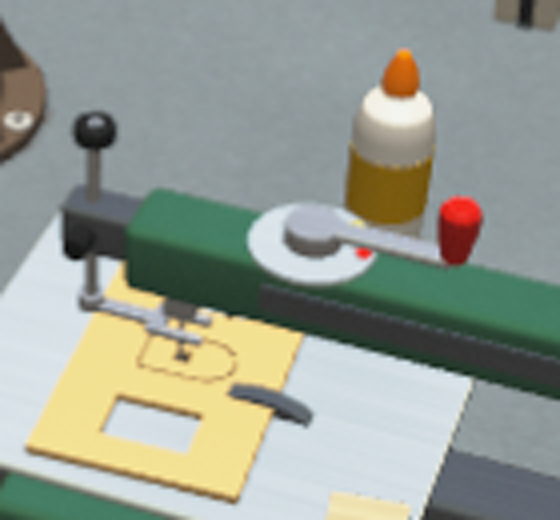

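The lever (knob at crop px 460,230) stays along the arm. Its bearing is 46° and the saw's yaw is 47°, so it is at full stop. Now to the cap.

Call:
send_rows(motion=[{"travel": [-0.0125,-0.036,0],"spin": 0},{"travel": [-0.0125,-0.036,0],"spin": 0},{"travel": [-0.0125,-0.036,0],"spin": 0},{"travel": [-0.0125,-0.036,0],"spin": 0},{"travel": [-0.0125,-0.036,0.005],"spin": 0}])

```text
time_s: 6.55
tcp_pos: [0.4679, 0.0105, 0.3372]
eef_rot: [-179.8, -0.2, 138.9]
contact_force: [1.3, -0.5, 1.3]
gripper_width: 0.0006
```

Call:
send_rows(motion=[{"travel": [-0.01,-0.03,0.005],"spin": 0},{"travel": [0,0,0.005],"spin": 0}])

```text
time_s: 6.72
tcp_pos: [0.4509, -0.0244, 0.3255]
eef_rot: [-179.7, -0.2, 138.9]
contact_force: [-0.3, 0.2, 0.7]
gripper_width: 0.0008
```

```bash
python3 - <<'E'
from h import *
goto(.459,-.0165,.29)
E
```

```text
tool delta mm [-1.  11.4 35.5] pos [ 0.4509 -0.0244  0.3255] rot [-179.7   -0.2  138.9] F [-0.3  0.2  0.7] t 6.7167 w 0.001 spin None
```

Call:
send_rows(motion=[{"travel": [-0.001,0.008,0.01],"spin": 0},{"travel": [0,0.003,0.01],"spin": 0},{"travel": [0,0,0.008],"spin": 0},{"travel": [0,0,0.003],"spin": 0}])

```text
time_s: 7.05
tcp_pos: [0.4575, -0.0172, 0.2891]
eef_rot: [-179.5, -0.3, 138.9]
contact_force: [-0.2, 0.2, -0.8]
gripper_width: 0.0006
```

```bash
python3 - <<'E'
from h import *
goto(.459,-.0165,.262)
E
```

```text
tool delta mm [-0.8  1.8 27.1] pos [ 0.4575 -0.0172  0.2891] rot [-179.5   -0.3  138.9] F [-0.2  0.2 -0.8] t 7.05 w 0.001 spin None
```

Call:
send_rows(motion=[{"travel": [0,0.001,0.004],"spin": 0},{"travel": [0,0,0.004],"spin": 0},{"travel": [0,0,0.004],"spin": 0}])

```text
time_s: 7.3
tcp_pos: [0.4584, -0.0154, 0.275]
eef_rot: [-179.2, -0.4, 139.1]
contact_force: [-2.9, -3.4, 4.7]
gripper_width: 0.0008
```

Call:
send_rows(motion=[{"travel": [0,0,0.004],"spin": 0},{"travel": [0,0,0.004],"spin": 0}])

```text
time_s: 7.47
tcp_pos: [0.4584, -0.0155, 0.2668]
eef_rot: [-179.2, -0.3, 139.2]
contact_force: [-2.0, -1.6, 4.6]
gripper_width: 0.0006
```

Call:
send_rows(motion=[{"travel": [0,0,0.003],"spin": 0}])

```text
time_s: 7.55
tcp_pos: [0.4584, -0.0155, 0.2636]
eef_rot: [-179.2, -0.3, 139.2]
contact_force: [-2.3, -1.4, 4.0]
gripper_width: 0.0002
```

Call:
send_rows(motion=[{"travel": [0,0,0.002],"spin": 0}])

```text
time_s: 7.63
tcp_pos: [0.4584, -0.0155, 0.2615]
eef_rot: [-179.2, -0.3, 139.2]
contact_force: [-3.4, -0.2, 7.5]
gripper_width: 0.0004
```

Call:
send_rows(motion=[{"travel": [0,0,0.0015],"spin": 0}])

```text
time_s: 7.72
tcp_pos: [0.4584, -0.0155, 0.2603]
eef_rot: [-179.2, -0.3, 139.2]
contact_force: [-4.2, -0.2, 9.0]
gripper_width: 0.0004
```

The force rose from about 4.5 N (friction) to 9 N just below 0.263 m, so the foot is on the panel. Rising clear.

Call:
send_rows(motion=[{"travel": [0,0,-0.005],"spin": 0},{"travel": [0,0,-0.02],"spin": 0},{"travel": [0,0,-0.035],"spin": 0},{"travel": [0.035,0,-0.02],"spin": 0},{"travel": [0.035,0,-0.01],"spin": 0}])

```text
time_s: 8.13
tcp_pos: [0.4074, 0.0307, 0.3494]
eef_rot: [-178.9, -0.6, 138.8]
contact_force: [0.2, 1.0, 0.2]
gripper_width: 0.0005
```

Call:
send_rows(motion=[{"travel": [0.035,0,0],"spin": 0},{"travel": [0.035,0,0],"spin": 0},{"travel": [0,0,0],"spin": 0},{"travel": [0,0,0],"spin": 0}])

```text
time_s: 8.47
tcp_pos: [0.3543, 0.0794, 0.3546]
eef_rot: [-179.7, -1.0, 139.9]
contact_force: [0.7, -0.1, 0.1]
gripper_width: 0.0004
```

```bash
python3 - <<'E'
from h import *
p,d=r.capture("scene")
for t in("lever_knob","lever_pivot","rod_cap","foot_pad","panel"):
    print(t,[(round(q["conf"],2),w("scene",q["at"]).round(3)) for q in r.pinpoint("scene",t)[:3]])
cv2.imwrite("pics/s5.png",cv2.resize(p[170:320,310:450],None,fx=4,fy=4,interpolation=cv2.INTER_CUBIC))
s=r.get_state(); print(s["tcp_pos"],s["contact_force"],s["time_s"])
E
```

```text
lever_knob [(0.61, array([0.598, 0.132, 0.285]))]
lever_pivot [(0.96, array([0.546, 0.075, 0.252]))]
rod_cap [(0.85, array([ 0.459, -0.017,  0.263]))]
foot_pad [(0.71, array([0.498, 0.021, 0.136]))]
panel [(0.71, array([ 0.222, -0.27 ,  0.002])), (0.64, array([ 0.424, -0.235,  0.001]))]
[0.35535139 0.07766223 0.35363571] [0.48057163 0.14279874 0.45315118] 8.7667
```

View pics/s5.png

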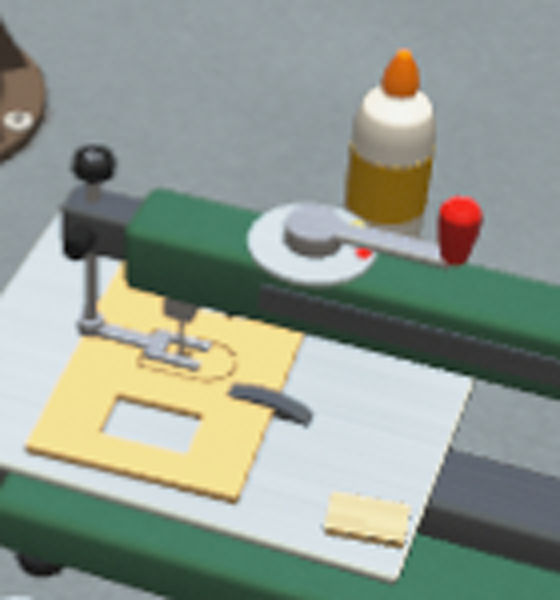

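The foot (crop px 180,350) is down on the panel, the lever is along the arm, and the panel hasn't moved. The foot point is at z = 0.136, which is the panel top.

```bash
python3 -c "
from plant import r
r.close_job()"
```

```text
the job is handed in; nothing more can be done
```

The tension lever is at its full-tension stop and the hold-down foot is resting on the panel. I handed the job in at about 8.8 s with the arm clear and reading no contact force.

- **Lever:** I swept the red knob round with the shut fingertips, past the click to the end stop, where the force rose to about 23 N. After backing off, the last picture puts the lever at about 46–48°, against a saw direction of about 47°.
- **Hold-down:** I pressed the black cap down against about 4.5 N of friction until the force rose to 9 N at a cap height of 0.260 m. After I let go, the cap measured 0.263 m and the foot's underside 0.136 m, which is the height of the panel's top.
- **Panel and the rest:** In the last picture the panel looks unmoved, but the network did not report it there; it only returned the two look-alikes. I confirmed the panel by eye and did not measure it again. I saw no change to the offcut and glue bottle, and did not recheck the other loose things. The arm passed well above all of them.

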